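Lock the pancake machine's cover with the T-key

ROBOT

A 7-joint arm with a two-finger parallel gripper is mounted at the origin on the work surface. World frame = base frame: x ahead of the robot, y to its left, z up, the work surface at z = 0. Lengths are in m, angles in rad, forces in N, time in s.
With the tool pointing down it reaches from about 0.35 to 0.775 m from the base axis. Payload 3.1 kg.
Tool frame: the origin (TCP) lies on the centre line of the jaws, within the pads' length; the fingertips stand 22 mm ahead of it and the grasp point (between the pads) lies 3 mm ahead of it (env.finger_overhang is the z of the fingertips in the tool frame, in m); z points along the fingers, y is the line along which they close (so a half turn about z gives the same grasp; the last joint's range is limited). The gripper opens to 85 mm and grips with 20 to 120 N. Pads are 22 mm wide; open, the fingers measure 114 mm over their backs; the gripper's body (76 mm by 85 mm) begins 54 mm behind the grasp point. The pads swing forward as they close: fully open they stand 13 mm farther back than shut.
Start: joints at [-1.251, 0.311, 0.014, 1.512, -0.004, 1.319, -0.027], TCP at [0.195, 0.514, 0.253] pointing down, gripper open.
Joint ranges: [-2.7, 2.7], [-0.3, 1.91], [-1.27, 1.3], [0.12, 2.57], [-1.44, 4.58], [0.2, 2.03], [-3.05, 3.05]. Speed limits (rad/s): [2.79, 2.79, 3.14, 3.14, 3.14, 3.14, 3.14].

INTERFACE

Orientations are given as a 3x3 rotation matrix whose columns are the frame's x, y, z axes.
In Python, from bench import env gives the robot as it stands.
- The arm moves only by the shell command python3 -m jog 'ROWS' [FORCE]. ROWS is text: rows parted by semicolons, each of 5 numbers parted by spaces: the shift along the world's x, y, z each as a share of 0.04 m, from -1 to 1, then the turn about the world's z as a share of 5 degrees, from -1 to 1, then the opening, from -1 (shut) to 1 (fully open). A call has 1 to 8 rows; each row shifts and turns the commanded pose from where the row before left it; what a row does not reach is not made up. A row lasts 1/12 s, in which the tool goes at most 41.7 mm and 7.16 degrees, less where a joint would pass 70% of its speed; a pose out of reach is approached as far as the arm can. A call with a number of a shift or a turn outside -1 to 1 is refused whole. A call with a gripper value outside its range is refused whole. The fingers move at their own pace and stop on an object; FORCE is the grip in N (left out, the last holds). Time passes only in rows, so rows that do not move let the fingers close. It gives the time, the measured TCP pose, the force, the opening and the grip force at its end, in the units of the state.
- env.state(): the state, without advancing time (a new reading comes with each control period).
- env.camera(name): name is "scene" or "top" or "wrist"; returns a dict with "img" (480x640x3 uint8, red, green, blue), "fx", "fy", "cx", "cy" (pixels), "k1" (the pictures are not rectified: a ray, as slopes to the right and down, at radius r is drawn at 1 + k1 r^2 times it, then the intrinsics apply), "rvec" (rotation vector, rad) and "tvec" (3), from world to camera coordinates, as OpenCV has them. Camera axes: x right, y down, z forward; pixel columns grow to the right and rows downward; lengths in m; the calibration is good to about 2 mm. A picture is of the moment at which its call begins. There is no depth.
- env.finish_job(): hands the job in; it is judged then, once.
The state is a dict: "time_s": time; "qpos": joint angles; "qd": joint speeds; "joint_torque": joint torques, N m; "eef_pos": TCP position; "eef_rot": TCP orientation; "force": force on the tool from outside, world axes, zero at the start; "ft_torque": the same for the moment, N m; "finger_gap": finger opening in m; "gripper_force": force on a finger pad.
Only numpy, scipy, OpenCV 4.12 (cv2) and the standard library are available. Lean on these libraries where they do the work, as an engineer would, in place of code of your own. Each camera call takes 0.05 s, during which the arm holds its last target. There are 200 camera calls.

TASK

One of the two slotted brass cam locks on the pancake machine's service cover has been left open. Take the T-key from its stand, put its blade fully down into that lock's slot and turn it clockwise, about a quarter turn, until the lock comes up against its stop and its slot points the same way as its already locked neighbour's. Then lay the key back across both rests of its stand with the blade hanging in the gap, and leave the locked neighbour, the mug, the jam jar and the jam tray alone.

Things in the scene. Friction and masses are not known exactly. Their poses are not given: they have to be found in the camera images.
- key: T-key, 0.1 to 0.2 kg: black crossbar 150 (x) x 16 x 16 mm; a 12 mm steel shank goes straight down from its middle to a flat steel blade. Origin: centre of the crossbar; z up when the blade hangs down. Same after a half turn about z. Starts lying across the stand's two rests, blade down in the gap.
- key_tip (a point): middle of the blade's lower end, 80 mm below the crossbar's centre; axes as the key's. The blade is 36 mm wide (along x), 5.5 mm thick (along y) and 28 mm high; its last 2 mm are 32 x 4 mm.
- stand: key stand, fixed: metal base 150 x 80 x 6 mm and two upright steel rests with flat grey plastic tops, 50 mm either side of the middle along its x axis, each 18 (x) x 62 (y) mm, tops 105 mm above the counter, 82 mm gap between. Origin: under its middle, on the counter. The key's bar lies along its x axis, bar centre 113 mm above the counter.
- cam_a (a joint): angle of the lock that was left open, rad: 0 = fully open, grows as it is turned clockwise seen from above, stop at 1.571 = locked (seated). Starts between 0.05 and 0.3. Friction of about 0.06 N m: it stays where it is left.
- cam_a_slot (a point): the open lock, a round brass cam 63 mm across, top 19 mm above the cover, with a straight slot 8 mm wide, 46 mm long, 10 mm deep, whose bevelled sides above widen to 18 mm at the top. Point: middle of the slot's floor, on the cam's upright axis, 98 mm above the counter; x = along the slot, turns with the cam, z up. The blade goes down to the floor, with about 0.07 rad of play.
- cam_b (a joint): angle of the lock that is already locked, rad, same meaning; starts at 1.56 to 1.571 and is to stay there.
- cam_b_slot (a point): the neighbouring lock, same make, already locked; middle of its slot's floor, x along the slot. The two locks stand 120 mm apart along the machine's y axis; which of them is on which side varies.
- machine: base unit of a pancake machine, fixed: aluminium box 260 (x) x 400 (y) mm, top 90 mm above the counter; round steel pan (164 mm across, rim 120 mm high) on its +y half, grey service cover (top 94 mm high) with the two locks, each in an 82 mm steel ring, on its -y half. Origin: under its middle. A locked slot lies along its x axis, a fully open one along its y axis.
- mug: white mug, 80 mm across, 90 mm tall, origin under its middle; bystander.
- jar: amber glass jam jar with a steel lid, 68 mm across, 95 mm tall, origin under its middle; bystander.
- jam_tray: black tray 150 x 110 mm with six jam tubs, 33 mm tall in all, origin under its middle; bystander.
Not all that is in view belongs to the job. Leave any brown or white look-alike of the key alone.

How it is judged:
On the way, in this order (a step that is already met when the one before it is completed fails the run):
1. the key's blade is down in the open lock's slot (distance between key_tip and cam_a_slot below 0.009 m and value of joint cam_a below 0.6 rad and angle between key's own z axis and vertical below 0.2 rad), for 0.1 s.
2. the lock is turned to its stop with the blade in its slot (distance between key_tip and cam_a_slot below 0.009 m and value of joint cam_a above 1.49 rad), for 0.1 s.
At the end, for the whole second after the job is handed in: Both locks are within 0.1 rad of their locked stops; the key lies released and still across both rests of the stand, blade down, its bar level on both tops (centre 113 +/- 4 mm above the counter), centred within 18 mm along and 24 mm across, within 0.35 rad of the stand's x axis (value of joint each of cam_a, cam_b above 1.47 rad and x of key in the frame of stand between -0.018 and 0.018 m and y of key in the frame of stand between -0.024 and 0.024 m and z of key in the frame of stand between 0.109 and 0.117 m and angle between the x axis of key and the x axis of stand, either way round below 0.35 rad and angle between key's own z axis and vertical below 0.12 rad and linear speed of key below 0.02 m/s and contact force between the fingers and key below 0.1 N); the robot touches nothing.
It fails at once if the mug is shifted by more than 30 mm or tipped (distance of mug from where it was at the start of the episode above 0.03 m or angle between mug's own z axis and vertical above 0.4 rad).
It fails at once if the jam jar is shifted by more than 30 mm or tipped (distance of jar from where it was at the start of the episode above 0.03 m or angle between jar's own z axis and vertical above 0.4 rad).
It fails at once if the tray of jam tubs is shifted by more than 30 mm or tipped (distance of jam_tray from where it was at the start of the episode above 0.03 m or angle between jam_tray's own z axis and vertical above 0.4 rad).
It fails at once if the neighbouring lock is turned out of its locked place (value of joint cam_b below 1.4 rad).
It fails at once if the key is dropped (height (world z) of key below 0.07 m).
It also fails if it takes over 64 s, if anything falls off the work surface, if the arm or the gripper's body presses on something with over 40 N, if the wrist force passes 120 N, or if a joint passes its speed limit or range.

## Working session

There is one attempt and no reset: what is moved stays moved. The work goes in short steps, Python scripts to look and compute and a shell command to move; the robot and the scene stay as the last step left them, time stands still between calls to the robot, and variables do not carry over. Pictures are saved under pics/ and viewed, at most 10 in all, crops included, and the job is handed in when it is done.

```bash
ls; mkdir -p pics; python3 - <<'E'
from bench import env
import cv2
for n in("scene","top"):
    c=env.camera(n); cv2.imwrite(f"pics/{n}0.png",c["img"][:,:,::-1]); print(n,{k:c[k] for k in c if k!="img"})
s=env.state();print(s)
E
```

```text
pics
scene {'fx': 569.1944441685624, 'fy': 569.1944441685624, 'cx': 314.61408269417825, 'cy': 233.84666232000242, 'k1': -0.12800959900191217, 'rvec': array([ 2.15504721,  1.60880312, -0.42205023]), 'tvec': array([ 0.02330447, -0.42453211,  1.4761813 ])}
top {'fx': 518.429238425258, 'fy': 518.429238425258, 'cx': 325.83645137936816, 'cy': 239.85130032650466, 'k1': -0.07343151264867966, 'rvec': array([ 2.20461436, -2.14475755,  0.09911881]), 'tvec': array([-0.18530909,  0.51400618,  1.07102984])}
{'time_s': 0.1, 'qpos': array([-1.25071975,  0.31166955,  0.01397732,  1.51287069, -0.00438859,
        1.31915416, -0.02721326]), 'qd': array([-0.00041388, -0.00248032, -0.0007301 , -0.00156624,  0.00086649,
       -0.00128814, -0.00119968]), 'joint_torque': array([ 9.92108035e-04, -3.80856729e+01,  1.46966181e-01, -2.31242877e+01,
        1.25005556e-02,  8.15904059e-03, -1.27646484e-05]), 'eef_pos': array([0.19444043, 0.51386372, 0.25232699]), 'eef_rot': array([[-9.35298251e-01,  3.53859813e-01, -6.44023699e-04],
       [ 3.53860386e-01,  9.35296184e-01, -1.96852362e-03],
       [-9.42284897e-05, -2.06905117e-03, -9.99997855e-01]]), 'force': array([0.01266129, 0.66549565, 1.08229142]), 'ft_torque': array([-0.03355146, -0.02247779,  0.03393694]), 'gripper_force': 0.0, 'finger_gap': 0.0859909086838966}
```

View pics/top0.png

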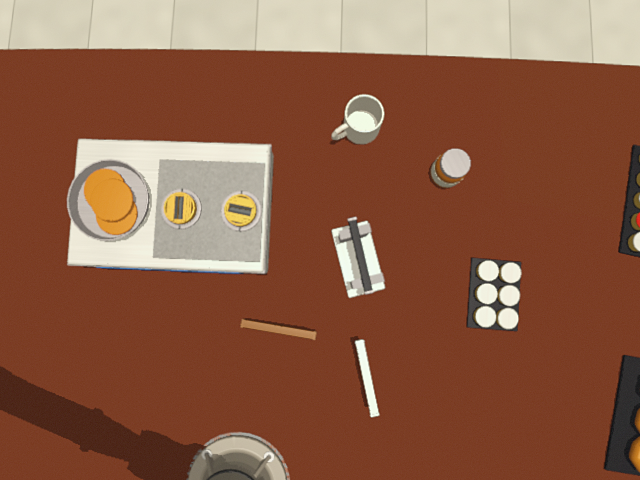

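View pics/scene0.png

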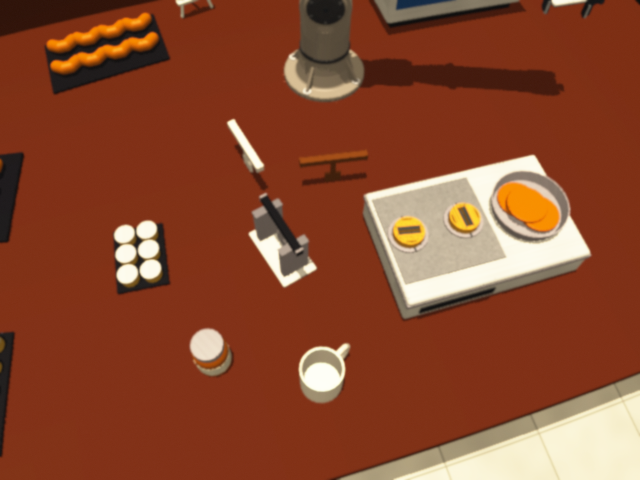

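The top view shows the open lock at about (240,210), with its slot nearly along the machine's y, and the locked neighbour at (180,208). The key lies on the stand from (352,220) to (366,290). The brown and white look-alikes are at (278,329) and (367,378). In the scene view the key runs from (266,202) to (300,250), and the open lock is at (409,232).

```bash
cat > h.py <<'E'
import cv2,numpy as np
from bench import env
def KD(c): return np.array([[c["fx"],0,c["cx"]],[0,c["fy"],c["cy"]],[0,0,1.]]),np.array([c["k1"],0,0,0,0.])
def ray(c,uv):
    K,D=KD(c); R=cv2.Rodrigues(c["rvec"])[0]
    n=cv2.undistortPoints(np.array(uv,float).reshape(-1,1,2),K,D).reshape(-1,2)
    return -R.T@c["tvec"], np.c_[n,np.ones(len(n))]@R
def atz(c,uv,z):
    o,d=ray(c,uv); return o+d*((z-o[2])/d[:,2])[:,None]
def proj(c,P):
    K,D=KD(c); return cv2.projectPoints(np.array(P,float).reshape(-1,1,3),c["rvec"],c["tvec"],K,D)[0].reshape(-1,2)
def crop(img,u,v,w,h,k,name):
    cv2.imwrite(name,cv2.resize(img[v:v+h,u:u+w,::-1],None,fx=k,fy=k,interpolation=cv2.INTER_CUBIC))
E
python3 - <<'E'
from h import *
t=env.camera("top");s=env.camera("scene");np.set_printoptions(precision=4,suppress=True)
print("base",proj(t,[[0,0,0],env.state()["eef_pos"]]))
print(atz(t,[[240,210]],.113),atz(t,[[180,208]],.113),atz(s,[[409,232],[464,217]],.113))
print(atz(t,[[352,220],[366,290]],.121),atz(s,[[266,202],[300,250]],.121))
a=cv2.resize(t["img"][150:310,145:395],None,fx=3.2,fy=3.2,interpolation=cv2.INTER_CUBIC)
cv2.imwrite("pics/c1.png",a[:,:,::-1])
a=s["img"][180:290,240:500]; cv2.imwrite("pics/c2.png",cv2.resize(a,None,fx=3,fy=3,interpolation=cv2.INTER_CUBIC)[:,:,::-1])
E
```

```text
base [[237.8523 483.8998]
 [-78.1303 404.8813]]
[[ 0.5646 -0.0021  0.113 ]] [[0.5655 0.1163 0.113 ]] [[ 0.5724 -0.0037  0.113 ]
 [ 0.5714  0.1151  0.113 ]]
[[ 0.5499 -0.2206  0.121 ]
 [ 0.4161 -0.2504  0.121 ]] [[ 0.4316 -0.2545  0.121 ]
 [ 0.5547 -0.2193  0.121 ]]
```

View pics/c1.png

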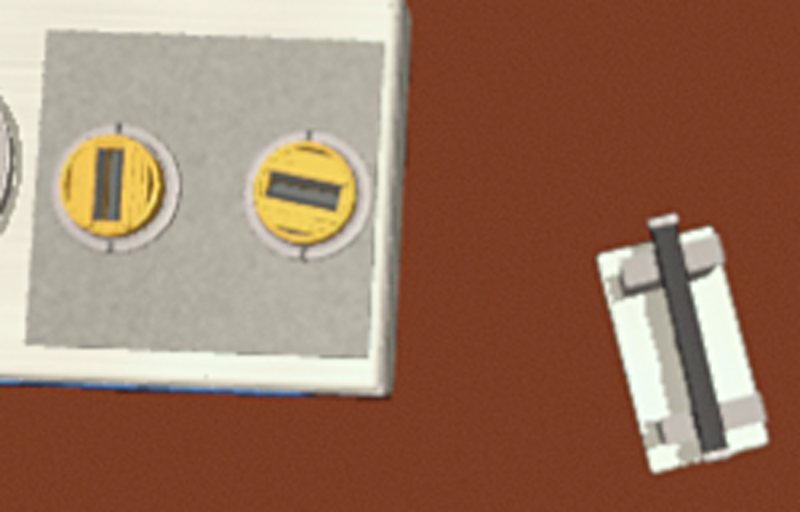

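View pics/c2.png

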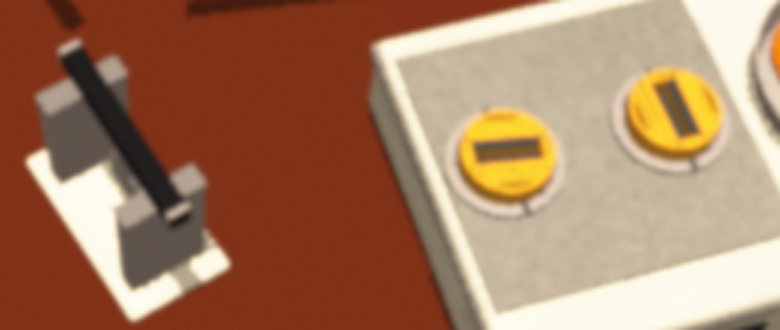

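```bash
cat > m.py <<'E'
from h import *
np.set_printoptions(precision=4,suppress=True)
def blobs(m,amin): 
    n,l,st,ce=cv2.connectedComponentsWithStats(m.astype(np.uint8)); return [(l==i) for i in range(1,n) if st[i,4]>amin]
for name,roi_c,roi_k in(("top",(160,185,265,235),(335,205,390,300)),("scene",(385,195,490,255),(250,190,310,260))):
    c=env.camera(name); im=c["img"]; hsv=cv2.cvtColor(im,cv2.COLOR_RGB2HSV)
    def roi(m,r):
        o=np.zeros_like(m); o[r[1]:r[3],r[0]:r[2]]=m[r[1]:r[3],r[0]:r[2]]; return o
    y=roi((hsv[...,0]>15)&(hsv[...,0]<35)&(hsv[...,1]>140)&(hsv[...,2]>120),roi_c)
    for b in blobs(y,150):
        cn=max(cv2.findContours(b.astype(np.uint8),cv2.RETR_EXTERNAL,cv2.CHAIN_APPROX_NONE)[0],key=cv2.contourArea)
        hull=cv2.convexHull(cn); e=cv2.fitEllipse(hull)
        f=cv2.fillConvexPoly(np.zeros(y.shape,np.uint8),hull,1); f=cv2.erode(f,np.ones((5,5)))>0
        d=blobs(f&(im.max(2)<120),20); d=max(d,key=lambda q:q.sum())
        v,u=np.nonzero(d); P=atz(c,np.c_[u,v],.108)[:,:2]; mu=P.mean(0); w,V=np.linalg.eigh(np.cov((P-mu).T)); a=V[:,1]
        print(name,"cam ellipse",e,atz(c,[e[0]],.11)[0],"slot",mu,"angle",np.degrees(np.arctan(a[1]/a[0])),"L,W",np.sqrt(12*w))
    k=roi(im.max(2)<75,roi_k); k=max(blobs(k,50),key=lambda q:q.sum())
    v,u=np.nonzero(k); P=atz(c,np.c_[u,v],.121)[:,:2]; mu=P.mean(0); w,V=np.linalg.eigh(np.cov((P-mu).T)); a=V[:,1]
    q=(P-mu)@a
    print(name,"key",mu,np.degrees(np.arctan(a[1]/a[0])),"L,W",np.sqrt(12*w),"ends",mu+a*q.max(),mu+a*q.min())
E
python3 m.py
```

```text
top cam ellipse ((179.47747802734375, 207.654541015625), (30.497339248657227, 31.476211547851562), 58.61161422729492) [0.5666 0.1182 0.11  ] slot [0.5683 0.1211] angle 0.23806354281646588 L,W [0.0154 0.042 ]
top cam ellipse ((239.90577697753906, 209.9097137451172), (30.90237808227539, 31.13168716430664), 68.2946548461914) [ 0.5652 -0.0014  0.11  ] slot [ 0.5674 -0.0001] angle 79.25275725395748 L,W [0.0162 0.043 ]Traceback (most recent call last):
  File "m.py", line 17, in <module>
    k=roi(im.max(2)<75,roi_k); k=max(blobs(k,50),key=lambda q:q.sum())
                                 ~~~^^^^^^^^^^^^^^^^^^^^^^^^^^^^^^^^^^
ValueError: max() iterable argument is empty
```

```bash
sed -i 's/im.max(2)<75,roi_k); k=max(blobs(k,50)/im.max(2)<95,roi_k); k=max(blobs(k,30)/' m.py; python3 m.py; python3 - <<'E'
from h import *
im=env.camera("top")["img"]; print(im[255,345:380].tolist())
E
```

```text
top cam ellipse ((179.50099182128906, 207.64501953125), (30.47711753845215, 31.556682586669922), 59.31217575073242) [0.5667 0.1182 0.11  ] slot [0.5682 0.1211] angle 0.3446112008273971 L,W [0.0155 0.042 ]
top cam ellipse ((239.94268798828125, 209.8486328125), (30.945411682128906, 31.25142478942871), 47.384239196777344) [ 0.5654 -0.0014  0.11  ] slot [ 0.5674 -0.0002] angle 79.12531216509483 L,W [0.0161 0.0433]
top key [ 0.4842 -0.236 ] 14.676654496770817 L,W [0.0197 0.1377] ends [ 0.4166 -0.2537] [ 0.548  -0.2193]
scene cam ellipse ((463.94598388671875, 217.48736572265625), (29.120586395263672, 31.401260375976562), 113.68677520751953) [0.5709 0.116  0.11  ] slot [0.5684 0.1212] angle -1.1093273270010013 L,W [0.0121 0.036 ]
scene cam ellipse ((408.29547119140625, 231.6751708984375), (30.370960235595703, 31.81658363342285), 111.24333953857422) [ 0.5698 -0.0037  0.11  ] slot [ 0.5616 -0.0002] angle 79.28410483436846 L,W [0.0054 0.0403]
scene key [ 0.4951 -0.2433] 14.93919216644845 L,W [0.0431 0.1429] ends [ 0.421  -0.2631] [ 0.5764 -0.2216]
[[242, 251, 236], [243, 252, 238], [243, 252, 239], [213, 218, 204], [183, 179, 166], [179, 175, 159], [180, 176, 162], [182, 179, 164], [184, 181, 166], [186, 182, 168], [149, 145, 132], [77, 74, 69], [72, 71, 69], [88, 87, 84], [87, 86, 84], [86, 83, 80], [83, 80, 78], [80, 76, 74], [84, 81, 80], [156, 164, 153], [234, 244, 231], [246, 254, 240], [242, 251, 237], [242, 250, 237], [242, 251, 238], [242, 250, 237], [242, 250, 237], [242, 250, 235], [242, 251, 235], [245, 255, 239], [246, 254, 239], [190, 193, 176], [124, 81, 63], [118, 49, 24], [123, 60, 36]]
```

```bash
python3 -m jog '0.6 -0.8 0 -1 1;0.6 -0.8 0 -1 1;0.6 -0.8 0 -1 1;0.6 -0.8 0 -1 1;0.6 -0.8 0 -1 1;0.6 -0.8 0 -1 1;0.6 -0.8 0 -1 1;0.6 -0.8 0 -1 1' && python3 -m jog '0.25 -0.95 0 -1 1;0.25 -0.95 0 -1 1;0.25 -0.95 0 -1 1;0.25 -0.95 0 -1 1;0.25 -0.95 0 -1 1;0.25 -0.95 0 -1 1;0.25 -0.95 0 -1 1;0.25 -0.95 0 -1 1'
```

```text
time_s: 1.07
eef_pos: [0.3875, 0.2568, 0.2537]
eef_rot: [[-0.485, 0.874, 0.001], [0.874, 0.485, 0.001], [0.0, 0.001, -1.0]]
force: [0.9, 0.6, -0.1]
finger_gap: 0.0853
gripper_force: 0.0
time_s: 1.73
eef_pos: [0.4668, -0.0473, 0.2537]
eef_rot: [[0.19, 0.982, 0.001], [0.982, -0.19, 0.001], [0.001, 0.001, -1.0]]
force: [-0.1, 0.1, 0.3]
finger_gap: 0.0856
gripper_force: 0.0
```

```bash
python3 -m jog '0.08 -0.79 0 -1 1;0.08 -0.79 0 -1 1;0.08 -0.79 0 -1 1;0.08 -0.79 0 -1 1;0.08 -0.79 0 -1 1;0.08 -0.79 0 -1 1;0 0 0 -1 1;0 0 0 -1 1' && python3 -m jog '0 0 0 -1 1;0 0 0 -1 1;0 0 0 -1 1;0 0 0 -1 1;0 0 0 -1 1;0 0 0 0 1;0 0 0 0 1;0 0 0 0 1'; cat > w.py <<'E'
from h import *
import sys
np.set_printoptions(precision=4,suppress=True)
c=env.camera("wrist");s=env.state();R=s["eef_rot"]
print(s["eef_pos"],"toolY deg",np.degrees(np.arctan2(R[1,1],R[0,1])),"tilt",R[:,2],"F",s["force"],s["ft_torque"],s["finger_gap"],s["gripper_force"])
cv2.imwrite(sys.argv[1],c["img"][:,:,::-1])
E
python3 w.py pics/w1.png
```

```text
time_s: 2.4
eef_pos: [0.4849, -0.2384, 0.2534]
eef_rot: [[0.78, 0.625, -0.0], [0.625, -0.78, -0.002], [-0.001, 0.001, -1.0]]
force: [0.2, 0.8, 0.4]
finger_gap: 0.0853
gripper_force: 0.0
time_s: 3.07
eef_pos: [0.4859, -0.235, 0.2533]
eef_rot: [[0.969, 0.249, 0.0], [0.249, -0.969, 0.0], [0.0, -0.0, -1.0]]
force: [0.5, -0.5, 0.7]
finger_gap: 0.0855
gripper_force: 0.0
[ 0.4859 -0.2351  0.2533] toolY deg -75.63171320443514 tilt [ 0.0001  0.0001 -1.    ] F [-0.1039  0.464   0.2092] [-0.0521  0.0925  0.0086] 0.08526486427081673 0.0
```

View pics/w1.png

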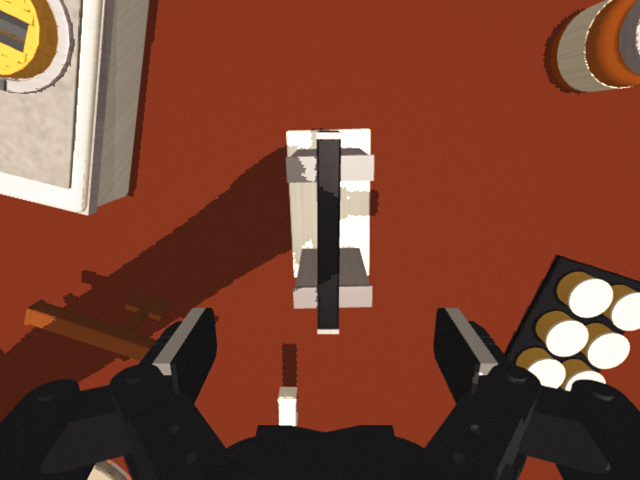

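The wrist view shows the key bar upright in the picture, with its end caps at about (329,133) and (328,332), lying across both rests.

```bash
python3 - <<'E'
from h import *
np.set_printoptions(precision=4,suppress=True)
c=env.camera("wrist");im=c["img"]
m=np.zeros(im.shape[:2],bool); m[128:335,310:350]=(im.max(2)<70)[128:335,310:350]
print([ (v,np.nonzero(m[v])[0][[0,-1]].tolist()) for v in (142,160,200,230,300,320,326)])
print(im[125:142,329].tolist(), im[318:338,328].tolist())
P=atz(c,[[329,133],[328,331]],.121); print(P,P.mean(0),np.linalg.norm(P[0]-P[1]))
d=P[0]-P[1];print(np.degrees(np.arctan2(d[1],d[0])))
# stand top rests corners
print(atz(c,[[287,167],[287,180],[374,180],[293,287],[293,307],[372,306]],.105))
S=env.state();print("grasp pt proj",proj(c,[S["eef_pos"]+S["eef_rot"][:,2]*.13]))
E
```

```text
[(142, [317, 339]), (160, [317, 339]), (200, [318, 339]), (230, [318, 338]), (300, [318, 337]), (320, [318, 337]), (326, [318, 337])]
[[142, 59, 37], [139, 56, 33], [137, 52, 27], [140, 60, 38], [156, 104, 83], [150, 138, 117], [84, 73, 66], [222, 196, 184], [255, 255, 249], [255, 251, 246], [254, 249, 244], [254, 249, 244], [255, 252, 247], [255, 245, 236], [139, 122, 111], [79, 71, 66], [81, 72, 69]] [[43, 38, 40], [41, 38, 38], [39, 38, 35], [45, 42, 45], [41, 38, 38], [38, 33, 34], [43, 38, 40], [36, 33, 32], [43, 37, 38], [33, 29, 29], [69, 61, 57], [171, 147, 136], [245, 229, 215], [243, 230, 217], [243, 231, 217], [237, 214, 201], [172, 103, 83], [141, 60, 35], [135, 53, 28], [139, 56, 32]]
[[ 0.5548 -0.2215  0.121 ]
 [ 0.414  -0.2573  0.121 ]] [ 0.4844 -0.2394  0.121 ] 0.1452278850727345
14.272340699663358
[[ 0.5247 -0.1988  0.105 ]
 [ 0.5158 -0.2008  0.105 ]
 [ 0.5312 -0.261   0.105 ]
 [ 0.4356 -0.2236  0.105 ]
 [ 0.4187 -0.2275  0.105 ]
 [ 0.4352 -0.288   0.105 ]]
grasp pt proj [[323.0714 237.6908]]
```

```bash
python3 -m jog '-0.035 -0.1 -0.6 0.05 1;0 0 -0.9 0 1;0 0 -0.9 0 1;0 0 -0.7 0 1;0 0 -0.3 0 1;0 0 0 0 1' && python3 -m jog '0 0 0 0 -1;0 0 0 0 -1;0 0 0 0 -1;0 0 0 0 -1;0 0 0 0 -1;0 0 0 0 -1;0 0 0 0 -1' 80; python3 w.py pics/w2.png
```

```text
time_s: 3.67
eef_pos: [0.4825, -0.2378, 0.1145]
eef_rot: [[0.968, 0.251, -0.006], [0.251, -0.968, 0.003], [-0.005, -0.004, -1.0]]
force: [-0.5, -0.1, 0.8]
finger_gap: 0.0851
gripper_force: 0.0
time_s: 4.25
eef_pos: [0.4851, -0.2394, 0.1184]
eef_rot: [[0.968, 0.251, 0.002], [0.251, -0.968, -0.0], [0.002, 0.001, -1.0]]
force: [-0.5, 1.3, 5.1]
finger_gap: 0.0145
gripper_force: 78.8
[ 0.4851 -0.2394  0.1184] toolY deg -75.46112490985728 tilt [ 0.0018 -0.0002 -1.    ] F [-0.3973  0.6785  6.6417] [0.167  0.1781 0.0023] 0.014627481601714681 78.90934467315674
```

```bash
python3 -m jog '0 0 0.5 0 -1;0 0 0.9 0 -1;0 0 0.9 0 -1;0 0 0.9 0 -1;0 0 0.3 0.5 -1;0 0 0 0.5 -1' && python3 -m jog '0.29 0.85 0 1 -1;0.29 0.85 0 1 -1;0.29 0.85 0 1 -1;0.29 0.85 0 1 -1;0.29 0.85 0 1 -1;0.29 0.85 0 1 -1;0.29 0.85 0 1 -1;0 0 0 1 -1' && python3 -m jog '0 0 0 1 -1;0 0 0 1 -1;0 0 0 1 -1;0 0 0 1 -1;0 0 0 0 -1;0 0 0 0 -1;0 0 0 0 -1;0 0 0 0 -1'; python3 w.py pics/w3.png
```

```text
time_s: 4.8
eef_pos: [0.4861, -0.2409, 0.2613]
eef_rot: [[0.942, 0.336, 0.007], [0.336, -0.942, -0.004], [0.005, 0.006, -1.0]]
force: [0.1, -0.5, -1.5]
finger_gap: 0.0147
gripper_force: 78.4
time_s: 5.47
eef_pos: [0.5675, 0.011, 0.2556]
eef_rot: [[0.49, 0.872, -0.001], [0.872, -0.49, 0.007], [0.006, -0.004, -1.0]]
force: [0.8, 2.1, -2.0]
finger_gap: 0.0148
gripper_force: 78.4
time_s: 6.13
eef_pos: [0.5655, -0.0012, 0.2571]
eef_rot: [[0.183, 0.983, -0.0], [0.983, -0.183, -0.0], [-0.0, -0.0, -1.0]]
force: [-0.1, 0.5, -1.2]
finger_gap: 0.0146
gripper_force: 78.4
[ 0.5656 -0.0012  0.2571] toolY deg -10.534743277383496 tilt [-0.0003 -0.0002 -1.    ] F [ 0.2457  0.3077 -0.6536] [-0.0056 -0.0221  0.0454] 0.014712181574980566 78.42044949531555
```

View pics/w3.png

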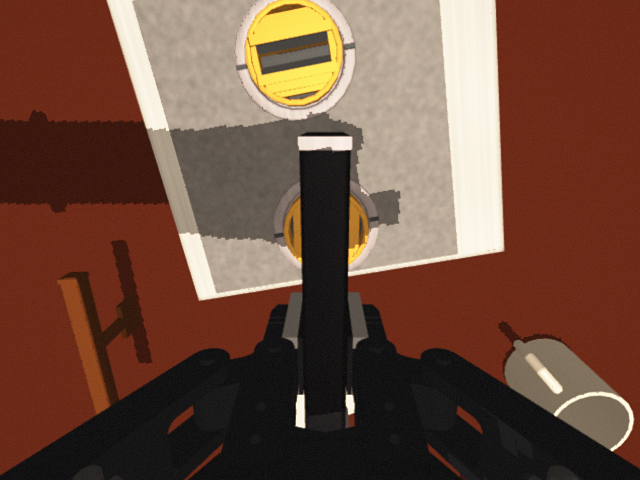

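The wrist view shows the key held over the open lock. The lock's ring ticks are at about (279,234) and (373,219), and the neighbour's are at (241,67) and (349,46).

```bash
python3 - <<'E'
from h import *
np.set_printoptions(precision=4,suppress=True)
c=env.camera("wrist")
for z in(.094,.098):
    P=atz(c,[[279,234],[373,219],[241,67],[349,46]],z); print(P,(P[0]+P[1])/2,(P[2]+P[3])/2,np.linalg.norm(P[0]-P[1]))
P=atz(c,[[287,228],[367,224]],.113);print(P,P.mean(0))
# key bar yaw: top caps
P=atz(c,[[326,136],[325,405]],.2571-.0054+.008);print(P,P.mean(0))
E
```

```text
[[ 0.5292 -0.0029  0.094 ]
 [ 0.6037 -0.0044  0.094 ]
 [ 0.5297  0.1192  0.094 ]
 [ 0.6052  0.1185  0.094 ]] [ 0.5665 -0.0036  0.094 ] [0.5674 0.1188 0.094 ] 0.07449453367457436
[[ 0.5299 -0.0018  0.098 ]
 [ 0.6034 -0.0033  0.098 ]
 [ 0.5305  0.1185  0.098 ]
 [ 0.6048  0.1178  0.098 ]] [ 0.5667 -0.0026  0.098 ] [0.5676 0.1182 0.098 ] 0.07344365513155905
[[ 0.5394  0.0056  0.113 ]
 [ 0.5973 -0.0021  0.113 ]] [0.5683 0.0017 0.113 ]
[[ 0.5796  0.0689  0.2597]
 [ 0.5613 -0.0281  0.2597]] [0.5705 0.0204 0.2597]
```

```bash
python3 -m jog '0.03 0 -0.4 0 -1;0 0 -0.6 0 -1;0 0 -0.35 0 -1;0 0 0 0 -1;0 0 -0.1 0 -1;0 0 -0.1 0 -1;0 0 0 0 -1' && python3 -m jog '0 0 -0.1 0 -1;0 0 -0.1 0 -1;0 0 0 0 -1;0 0 0 0 -1'
```

```text
time_s: 6.82
eef_pos: [0.5672, -0.0013, 0.1956]
eef_rot: [[0.182, 0.983, 0.001], [0.983, -0.182, -0.0], [0.0, 0.001, -1.0]]
force: [-0.5, 0.4, -2.2]
finger_gap: 0.0146
gripper_force: 78.4
time_s: 7.15
eef_pos: [0.5669, -0.0012, 0.1873]
eef_rot: [[0.182, 0.983, 0.0], [0.983, -0.182, 0.0], [0.0, 0.0, -1.0]]
force: [0.5, -0.7, -0.7]
finger_gap: 0.0147
gripper_force: 78.7
```

```bash
python3 -m jog '0 0 -0.05 0 -1;0 0 -0.05 0 -1;0 0 0 0 -1;0 0 -0.04 0 -1;0 0 0 0 -1;0 0 0 0 -1'; python3 -c "
from h import *
c=env.camera('scene');crop(c['img'],330,120,150,140,4,'pics/s1.png')"
```

```text
time_s: 7.65
eef_pos: [0.5676, -0.0013, 0.1838]
eef_rot: [[0.182, 0.983, 0.002], [0.983, -0.182, 0.001], [0.001, 0.002, -1.0]]
force: [-2.8, -0.0, 8.6]
finger_gap: 0.0147
gripper_force: 80.2
```

View pics/s1.png

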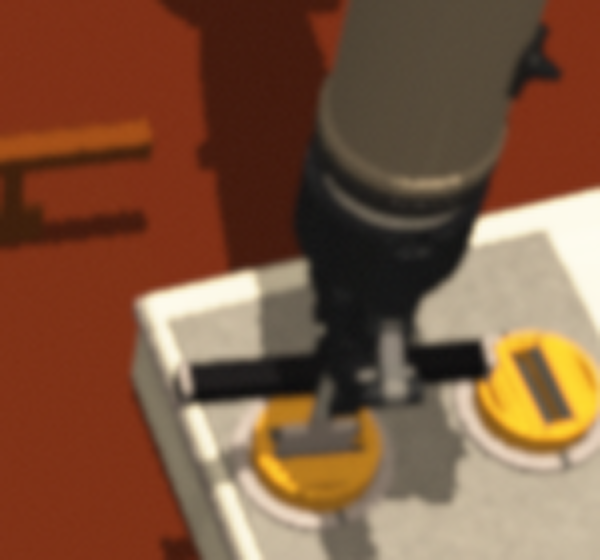

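The crop shows the blade down in the open lock's slot at about (315,435), with the bar upright over it and the floor contact felt at 8.6 N. Turning clockwise.

```bash
python3 -m jog '0 0 0.015 -0.6 -1;0 0 0 -1 -1;0 0 0 -1 -1;0 0 0 -1 -1;0 0 0 -1 -1;0 0 0 -1 -1;0 0 0 -1 -1;0 0 0 -1 -1' 110 && python3 -m jog '0 0 0 -1 -1;0 0 0 -1 -1;0 0 0 -1 -1;0 0 0 -1 -1;0 0 0 -1 -1;0 0 0 -1 -1;0 0 0 -1 -1;0 0 0 -0.4 -1' && python3 -m jog '0 0 0 -0.5 -1;0 0 0 -0.5 -1;0 0 0 0 -1;0 0 0 0 -1' ; python3 w.py pics/w4.png
```

```text
time_s: 8.37
eef_pos: [0.5678, 0.0, 0.1839]
eef_rot: [[0.751, 0.661, 0.003], [0.661, -0.751, 0.002], [0.003, -0.0, -1.0]]
force: [-0.4, 2.6, 6.6]
finger_gap: 0.0142
gripper_force: 108.1
time_s: 9.03
eef_pos: [0.5685, -0.0007, 0.1839]
eef_rot: [[0.997, 0.076, 0.004], [0.076, -0.997, 0.001], [0.004, -0.0, -1.0]]
force: [-0.1, 1.0, 5.3]
finger_gap: 0.0142
gripper_force: 108.0
time_s: 9.37
eef_pos: [0.5685, -0.001, 0.1839]
eef_rot: [[1.0, -0.007, 0.004], [-0.007, -1.0, 0.0], [0.004, -0.0, -1.0]]
force: [0.3, 1.2, 6.4]
finger_gap: 0.0142
gripper_force: 108.2
[ 0.5685 -0.001   0.1839] toolY deg -90.44982020650795 tilt [ 0.0041  0.0003 -1.    ] F [-0.5234 -0.4612  5.599 ] [ 0.0411  0.0978 -0.7521] 0.01428614762956712 108.23152542114258
```

```bash
python3 -m jog '0 0 0 -0.5 -1;0 0 0 0 -1;0 0 0 0 -1' ; python3 w.py pics/w5.png;python3 -m jog '0 0 0 -0.5 -1;0 0 0 0 -1;0 0 0 0 -1' ; python3 w.py pics/w6.png; python3 -m jog '0 0 0 -0.5 -1;0 0 0 0 -1;0 0 0 0 -1' ; python3 w.py pics/w7.png
```

```text
time_s: 9.67
eef_pos: [0.5685, -0.0011, 0.184]
eef_rot: [[0.999, -0.051, 0.004], [-0.051, -0.999, 0.0], [0.004, -0.0, -1.0]]
force: [0.6, 0.5, 5.8]
finger_gap: 0.0138
gripper_force: 108.4
[ 0.5685 -0.0011  0.1839] toolY deg -92.93523463556699 tilt [ 0.0042  0.0002 -1.    ] F [-0.2301  0.3813  5.8775] [ 0.0994 -0.0534  0.3345] 0.013842818621091511 108.5026466846466
time_s: 9.97
eef_pos: [0.5685, -0.001, 0.1839]
eef_rot: [[0.996, -0.094, 0.004], [-0.094, -0.996, 0.0], [0.004, -0.001, -1.0]]
force: [0.3, 0.8, 5.9]
finger_gap: 0.0143
gripper_force: 108.5
[ 0.5684 -0.0011  0.1839] toolY deg -95.42229567019147 tilt [ 0.004   0.0002 -1.    ] F [-0.0551  0.5853  5.8426] [0.1459 0.0294 0.1162] 0.014000055408150053 108.44974279403687
time_s: 10.27
eef_pos: [0.5685, -0.001, 0.1839]
eef_rot: [[0.991, -0.135, 0.004], [-0.135, -0.991, -0.001], [0.004, 0.0, -1.0]]
force: [0.3, 0.5, 5.6]
finger_gap: 0.0141
gripper_force: 108.7
[ 0.5685 -0.001   0.1839] toolY deg -97.75305754055587 tilt [ 0.0038 -0.0006 -1.    ] F [-0.5192 -0.166   5.5492] [0.0363 0.0226 0.7608] 0.01434929722556258 108.73204708099365
```

```bash
python3 -c "
from h import *
c=env.camera('scene');crop(c['img'],360,170,130,100,6,'pics/s2.png')
for i in range(5): env.camera('scene'); print(env.state()['ft_torque'])"
```

```text
[0.01336734 0.04710286 0.77744938]
[-0.00917984  0.01273987  0.79382141]
[0.01347303 0.02079433 0.76355634]
[0.0104163  0.02429597 0.79645046]
[-0.07165782  0.04780467  0.74598528]
```

View pics/s2.png

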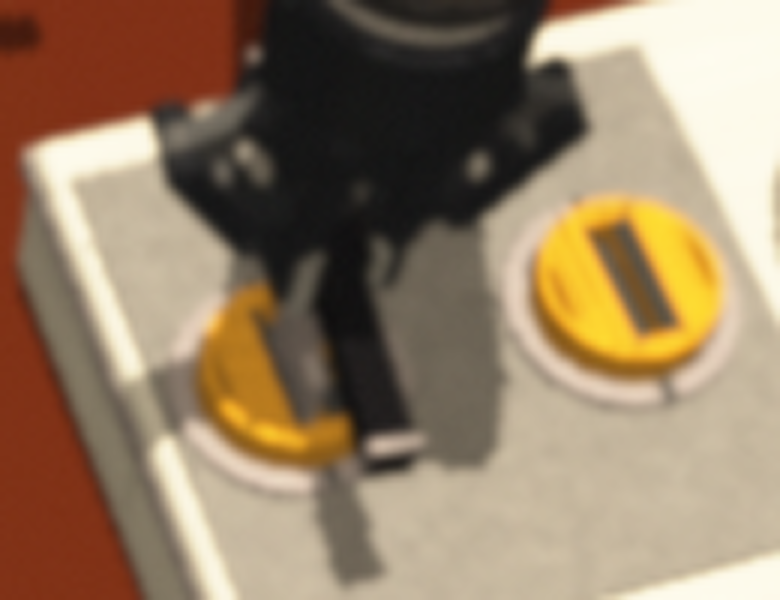

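The crop shows the turned lock's slot edge, from (255,310) to (300,420), parallel to the neighbour's slot, and a steady 0.77 N m shows it is on the stop. Easing back inside the play and lifting.

```bash
python3 -m jog '0 0 0 0.5 -1;0 0 0 0.3 -1;0 0 0 0 -1;0 0 0 0 -1'; python3 -c "
from h import *
print(env.state()['ft_torque'])"; python3 -m jog '0 0 0.1 0 -1;0 0 0.3 0 -1;0 0 0.5 0 -1;0 0 0.8 0 -1;0 0 0.3 0 -1;0 0 0 0 -1'; sed -n 1,1p /dev/null; python3 w.py pics/w8.png
```

```text
time_s: 10.95
eef_pos: [0.5684, -0.0012, 0.1839]
eef_rot: [[0.998, -0.069, 0.004], [-0.069, -0.998, 0.0], [0.004, -0.001, -1.0]]
force: [-0.3, -0.3, 6.2]
finger_gap: 0.014
gripper_force: 108.6
[-0.01084531  0.10536597 -0.57998232]
time_s: 11.45
eef_pos: [0.5688, -0.0022, 0.2663]
eef_rot: [[0.998, -0.069, 0.007], [-0.069, -0.998, -0.001], [0.007, 0.0, -1.0]]
force: [0.4, -0.2, -0.9]
finger_gap: 0.014
gripper_force: 108.2
[ 0.5677 -0.0017  0.264 ] toolY deg -93.98215405491794 tilt [ 0.0034 -0.0001 -1.    ] F [-0.6181 -0.3721 -1.7442] [-0.0673  0.0249 -0.0144] 0.013814397810983437 108.17395806312561
```

```bash
python3 -m jog '-0.29 -0.85 0 0.53 -1;-0.29 -0.85 0 0.53 -1;-0.29 -0.85 0 0.53 -1;-0.29 -0.85 0 0.53 -1;-0.29 -0.85 0 0.53 -1;-0.29 -0.85 0 0.53 -1;-0.3 -0.85 0 0.52 -1;0 0 0 0 -1' && python3 -m jog '0 0 0 0 -1;0 0 0 0 -1;0 0 0 0 -1' >/dev/null; python3 w.py pics/w9.png; python3 m.py 2>&1 | grep cam; python3 - <<'E'
import cv2,numpy as np
for f in("w2","w3","w9"):
    m=cv2.imread(f"pics/{f}.png").max(2)
    print(f,[(v,(np.nonzero(m[v,270:380]<70)[0][[0,-1]]+270).tolist()) for v in(160,180,200,240,260,280)])
    print(m[115:150,325].tolist())
E
```

```text
time_s: 12.17
eef_pos: [0.4786, -0.2488, 0.2618]
eef_rot: [[0.972, 0.237, -0.005], [0.237, -0.972, -0.006], [-0.006, 0.005, -1.0]]
force: [-1.2, -2.3, -0.6]
finger_gap: 0.014
gripper_force: 108.2
[ 0.486  -0.237   0.2613] toolY deg -75.28519226322037 tilt [-0.0014  0.0014 -1.    ] F [ 0.7071  0.9458 -1.742 ] [ 0.0556 -0.0129  0.0203] 0.014097476239162422 108.15569043159485
top cam ellipse ((179.5769500732422, 207.66201782226562), (30.622224807739258, 31.42715835571289), 62.81373596191406) [0.5666 0.118  0.11  ] slot [0.568  0.1212] angle 0.25926325834149294 L,W [0.0154 0.0425]
top cam ellipse ((239.9083709716797, 209.88316345214844), (30.903451919555664, 31.204761505126953), 24.590984344482422) [ 0.5653 -0.0014  0.11  ] slot [0.5669 0.0009] angle -0.5492289387730045 L,W [0.0173 0.0444]
w2 [(160, [301, 349]), (180, [301, 349]), (200, [301, 348]), (240, [302, 347]), (260, [303, 346]), (280, [303, 346])]
[226, 225, 226, 224, 226, 225, 227, 223, 226, 225, 227, 225, 222, 206, 199, 239, 255, 176, 48, 37, 109, 255, 255, 255, 255, 255, 255, 255, 255, 255, 255, 255, 255, 255, 255]
w3 [(160, [299, 350]), (180, [300, 349]), (200, [301, 348]), (240, [302, 348]), (260, [302, 347]), (280, [303, 347])]
[104, 102, 103, 102, 101, 96, 100, 100, 100, 98, 100, 99, 101, 102, 100, 104, 87, 43, 13, 19, 44, 171, 251, 248, 246, 245, 246, 245, 245, 245, 246, 248, 238, 153, 127]
w9 [(160, [300, 349]), (180, [301, 348]), (200, [301, 348]), (240, [289, 347]), (260, [302, 347]), (280, [302, 347])]
[135, 136, 139, 136, 139, 137, 139, 135, 137, 137, 134, 135, 136, 206, 255, 255, 255, 194, 41, 21, 51, 209, 255, 255, 254, 253, 253, 253, 253, 253, 253, 253, 254, 255, 255]
```

```bash
python3 -m jog '-0.02 -0.06 -0.3 0 -1;0 0 -0.8 0 -1;0 0 -0.8 0 -1;0 0 -0.8 0 -1;0 0 -0.4 0 -1;0 0 -0.2 0 -1;0 0 -0.15 0 -1;0 0 0 0 -1' && python3 -m jog '0 0 -0.08 0 -1;0 0 0 0 -1;0 0 0 0 -1;0 0 0 0 -1' 30
```

```text
time_s: 13.18
eef_pos: [0.4847, -0.2409, 0.1238]
eef_rot: [[0.968, 0.252, -0.001], [0.252, -0.968, 0.0], [-0.001, -0.0, -1.0]]
force: [-0.1, 0.2, -1.4]
finger_gap: 0.0144
gripper_force: 108.2
time_s: 13.52
eef_pos: [0.485, -0.242, 0.122]
eef_rot: [[0.968, 0.251, 0.002], [0.251, -0.968, -0.001], [0.001, 0.001, -1.0]]
force: [0.8, -1.0, -1.1]
finger_gap: 0.0142
gripper_force: 108.2
```

```bash
python3 -m jog '0 0.06 -0.06 0 -1;0 0 -0.05 0 -1;0 0 0 0 -1;0 0 0 0 -1' 30
```

```text
time_s: 13.85
eef_pos: [0.485, -0.2392, 0.1185]
eef_rot: [[0.968, 0.251, 0.002], [0.251, -0.968, 0.001], [0.002, -0.0, -1.0]]
force: [-2.2, 2.3, 9.9]
finger_gap: 0.0138
gripper_force: 109.7
```

Seated on the rests (9.9 N at the same height as the pick-up). Opening, then lifting off.

```bash
python3 -m jog '0 0 0 0 -0.6;0 0 0 0 -0.4;0 0 0 0 0;0 0 0 0 0.5;0 0 0 0 1;0 0 0 0 1;0 0 0 0 1;0 0 0 0 1' && python3 -m jog '0 0 0.3 0 1;0 0 0.6 0 1;0 0 0.8 0 1;0 0 0.8 0 1;0 0 0.8 0 1;0 0 0 0 1;0 0 0 0 1;0 0 0 0 1'; python3 w.py pics/w10.png
```

```text
time_s: 14.52
eef_pos: [0.4844, -0.2392, 0.1166]
eef_rot: [[0.968, 0.251, -0.0], [0.251, -0.968, -0.0], [-0.0, 0.0, -1.0]]
force: [1.0, 0.3, 0.3]
finger_gap: 0.0852
gripper_force: 0.0
time_s: 15.18
eef_pos: [0.4843, -0.239, 0.249]
eef_rot: [[0.968, 0.251, 0.0], [0.251, -0.968, 0.0], [0.0, -0.0, -1.0]]
force: [0.7, -0.3, -1.2]
finger_gap: 0.0853
gripper_force: 0.0
[ 0.484  -0.2386  0.2481] toolY deg -75.47074314816237 tilt [-0.0013  0.001  -1.    ] F [ 0.3977  0.0398 -0.5409] [-0.0512  0.0303 -0.0068] 0.08553067195457241 0.0
```

View pics/w10.png

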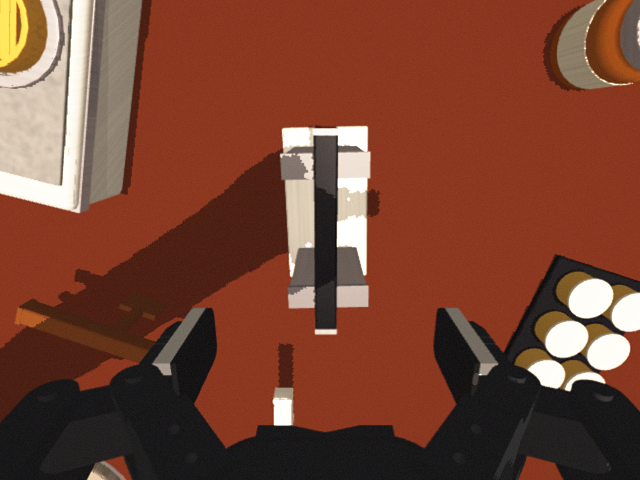

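The key lies across both rests as before, ends at about (326,131) and (325,332), and the gripper is clear of it.

```bash
python3 -c "
from bench import env
print(env.finish_job())"
```

```text
the job is handed in; nothing more can be done
None
```

I turned the open lock clockwise to its stop, with its slot within about 1° of its neighbour's in the camera images. The key is back across both rests of the stand, the other items were not touched, and the job was handed in at about 15 s; no verdict came back.

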